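# Unload the vial carrier and clip it onto the snap hook

### The arm

A 6-joint arm with a two-finger parallel gripper is mounted at the origin on a cart in front of the work surface, level with it; the furniture and walls round the work are solid. World frame = base frame: x ahead of the robot, y to its left, z up, the work surface at z = 0. Lengths are in mm, angles in rad, forces in N, time in s.
With the tool pointing down it reaches from about 350 to 875 mm from the base axis. Payload 4.2 kg.
Tool frame: the origin (TCP) lies midway between the tips of the shut fingers; the grasp point (between the pads) lies 19 mm behind it (r.grip_depth is the distance from the TCP to the grasp point, in mm); x points along the fingers, y is the direction in which the jaws open and shut, and the axes are right-handed (so a half turn about x gives the same grasp; the last joint's range is limited). The gripper opens to 87 mm and grips with 3 to 60 N. Pads are 19 mm wide; open, the fingers measure 117 mm over their backs; the gripper's body (75 mm by 190 mm) begins 51 mm behind the grasp point.
Start: joints at [-0.897, 0.385, 0.008, 0, -1.194, -0.259], TCP at [251.892, -571.97, 199.45] pointing down, gripper open.
Joint ranges: [-3.14, 3.14], [-1.21, 2.06], [-1.07, 1.41], [-3.16, 2.05], [-2.99, -0.16], [-3.1, 3.1]. Speed limits (rad/s): [2.79, 2.79, 3.14, 3.14, 3.14, 3.14].

### API

Orientations are given as a rotation vector (axis times angle).
In Python, from workcell import r gives the robot as it stands. The module is installed in compiled form; this text tells all that it offers.
- The arm moves only by the tool send_rows, never from a script. Its argument "plan" is one flat list of numbers, 4 for each row, row after row: the shift along the tool's x, y, z in mm, then the turn about the tool's x in rad. In form: [dx, dy, dz, yaw, dx, dy, dz, yaw, ...]. A call has 1 to 20 rows; each row shifts and turns the commanded pose from where the row before left it, along the tool's axes as they then stand; what a row does not reach is not made up. A row lasts 1/8 s, in which the tool goes at most 62.5 mm and 10.7 degrees, less where a joint would pass 70% of its speed; a pose out of reach is approached as far as the arm can. A call with a gripper value outside its range is refused whole. "grip" is the closure, from -1 (fully open) to 1 (shut), so that 0 is half open, set as the call begins (left out, the last holds). The fingers move at their own pace and stop on an object; "grip_force" is the grip in N (left out, the last holds). Time passes only in rows, so rows that do not move let the fingers close. It gives the time, the measured TCP pose, the force and the opening at its end, in the units of the state.
- r.read_state(): the state, without advancing time (a new reading comes with each control period).
- r.snapshot(name): name is "scene" or "top" or "wrist"; returns a dict with "frame" (480x640x3 uint8, red, green, blue), "mtx" (3x3 intrinsics, pixels), "extrinsics" (4x4, takes a point from camera to world coordinates); the wrist camera has in their place "T_tool_cam" (4x4, takes a point from camera to tool coordinates, whose origin is the TCP and whose axes are the tool frame's). Camera axes: x right, y up, looking along -z (the intrinsics and any distortion apply to the point x, -y, -z); pixel columns grow to the right and rows downward; lengths in mm; the calibration is good to about 2 mm. A picture is of the moment at which its call begins: read the wrist's pose just before it. There is no depth.
- r.hand_in(): hands the job in, once; it reports no verdict.
The state is a dict: "time": time; "joint_pos": joint angles; "qvel": joint speeds; "effort": joint torques, N m; "tool_pos": TCP position; "orientation": TCP orientation; "force": force on the tool from outside, world axes, zero at the start; "wrist_torque": the same for the moment, N m; "grip_width": opening from 0.0 (shut) to 1.0 (fully open).
Only numpy, scipy, OpenCV 4.12 (cv2) and the standard library are available. Lean on these libraries where they do the work, as an engineer would, in place of code of your own. Each camera call takes 0.05 s, during which the arm holds its last target.

### The job

Take the open vial out of the carrier plate and stand it upright on the cork block. Then lift the empty carrier straight and level off its two locating pins and hang it up to drain: press the bar of its bail down on the sprung gate of the hook until it is in the bottom of the hook and the gate has snapped shut above it, and let the carrier hang there free. Leave the other glassware and bottles where they are.

Things in the scene. Friction and masses are not known exactly. Their poses are not given: they have to be found in the camera images.
- vial_mid (a point): Open clear glass vial, 35 mm in diameter, 66 mm tall, upright; the point is its centre, 33 mm above its foot. It starts in the carrier's nest on the carrier's +y side, held by a collar 7 mm high (45 mm outside, 39 mm inside diameter) on the plate, loosely.
- handle_mid (a point): Grip centre of the carrier's upright grey plastic handle: 14 mm thick along y, 22 mm along x, its top 16 mm above this point, plate underside 76 mm below it. Carrier axes: x from handle to bail, z up. The handle starts on the robot's side.
- bail_bar (a point): Middle of the top bar of the carrier's bail, a D-shaped ring of 7 mm round steel standing across the plate (carrier's y-z plane). 55 mm to +x of handle_mid and 4 mm higher, 80 mm above the plate's underside. Straight for 26 mm along y; legs at y = +26 and -26 mm; open for 68 mm of height between bar and plate.
- pin_base: Fixed grey block 66 x 150 x 24 mm that carries the carrier at the start, same axes; origin on the bench directly below bail_bar then. Two 8 mm steel pins with chamfered tips stand 14 mm above its top, through 11 mm holes in the 8 mm plate: the plate must rise 14 mm, level, to come free.
- hook_seat (a point): Where the bail bar's centre lies when it rests in the bottom of the steel snap hook, 170 mm above the bench. Axes of the hook stand: z up, x from the nose towards the post, y across. Lead the nose in +x through the bail, between bar and plate, with the bar 36 to 55 mm above the seat, then lower the bar at x between -7 and +4 mm.
- gate (a joint): Sprung gate of the hook, 29 mm long, 9 mm wide, hinged at x +16, z +39 mm from the seat, its tip shut at x -10, z +25. Rad: 0 shut, grows as pressed down and in, to 0.95. 3 to 4 N down on the bar opens it; past about 0.7 the bar slips by its tip and it springs shut above the bar.
- cork_block: Fixed cork block 56 mm (x) by 150 mm (y) by 30 mm; origin at the middle of its underside, on the bench.
- amber_mid (a point): Bystander: square amber dropper bottle 47 x 47 x 132 mm with black dropper, standing loose between the stands; the point is at its centre, 66 mm up.
- evaporating_dish: Bystander: white porcelain dish, 82 mm across, 31 mm high, loose; origin under its foot.
- hdpe_bottle: Bystander: whitish wide-neck plastic bottle, 80 mm in diameter, 192 mm tall, loose, at the back; origin under its foot.
- vial: The same vial as vial_mid, origin under its foot.
- carrier: Loose rigid aluminium carrier, 0.2 kg, origin on its underside directly below bail_bar, axes as handle_mid. Plate 8 mm thick, x -36 to +34 mm, y -80 to +80 mm, with a tongue to x = -70 mm that bears the handle (at x = -55). Vial nests at x = 0, y = +56 and -56. Starts level on pin_base; hung by the bail it balances nearly level.
- pipette_carousel: Fixed obstacle, right of the work: pipette stand with red discs 280 mm in diameter and upright pipettes, 700 mm tall, origin under its middle. The robot starts on its far side and must draw its arm in to pass in front of it.
- hook_stand: Fixed stand, origin on the bench below hook_seat. Relative to the seat: hook = U of 9 mm round steel in the x-z plane, open upwards; nose at x -16 mm, tip at z +30; back at x +19; lowest steel z -13. From the back a level arm at z +39 runs to the post (14 mm thick, x +75, top z +56, foot disc 72 mm).

How it is judged (in metres and radians):
On the way, in this order (a step that is already met when the one before it is completed fails the run):
1. the vial stands upright on the cork block, let go, the carrier still on its pins (x of vial_mid in the frame of cork_block between -0.03 and 0.03 m and y of vial_mid in the frame of cork_block between -0.077 and 0.077 m and height (world z) of vial_mid between 0.055 and 0.071 m and angle between vial_mid's own z axis and vertical below 0.15 rad and linear speed of vial below 0.03 m/s and contact force between the fingers and vial below 0.1 N and z of bail_bar in the frame of pin_base below 0.11 m), for 0.2 s.
2. the carrier is lifted level clear of its pins (z of bail_bar in the frame of pin_base above 0.122 m and angle between handle_mid's own z axis and vertical below 0.2 rad), for 0.1 s.
3. the bail bar presses the gate open from above, inside the hook's mouth (value of joint gate above 0.5 rad and x of bail_bar in the frame of hook_seat between -0.014 and 0.014 m and y of bail_bar in the frame of hook_seat between -0.016 and 0.016 m and z of bail_bar in the frame of hook_seat below 0.035 m).
At the end, for the whole second after the job is handed in: Vial upright (0.15 rad) on the cork block; bail bar in the bottom of the hook (within 14 mm along, 16 mm across, -8 to +10 mm in height of hook_seat); gate shut (under 0.08 rad); carrier hanging within 0.3 rad of level, swinging less than 0.1 m/s and let go (x of vial_mid in the frame of cork_block between -0.03 and 0.03 m and y of vial_mid in the frame of cork_block between -0.077 and 0.077 m and height (world z) of vial_mid between 0.055 and 0.071 m and angle between vial_mid's own z axis and vertical below 0.15 rad and linear speed of vial below 0.03 m/s and x of bail_bar in the frame of hook_seat between -0.014 and 0.014 m and y of bail_bar in the frame of hook_seat between -0.016 and 0.016 m and z of bail_bar in the frame of hook_seat between -0.008 and 0.01 m and value of joint gate below 0.08 rad and angle between handle_mid's own z axis and vertical below 0.3 rad and linear speed of carrier below 0.1 m/s); the robot touches nothing.
It fails at once if the carrier is cocked on its pins (horizontal distance between bail_bar and pin_base below 0.02 m and z of bail_bar in the frame of pin_base between 0.106 and 0.117 m and angle between handle_mid's own z axis and vertical above 0.17 rad).
It fails at once if the amber bottle is knocked (distance of amber_mid from where it was at the start of the episode above 0.025 m or angle between amber_mid's own z axis and vertical above 0.4 rad).
It fails at once if the porcelain dish is pushed away (distance of evaporating_dish from where it was at the start of the episode above 0.025 m).
It fails at once if the plastic bottle is knocked (distance of hdpe_bottle from where it was at the start of the episode above 0.025 m).
It also fails if it takes over 72 s, if anything falls off the work surface, if the arm or the gripper's body presses on something with over 40 N, if the wrist force passes 120 N, or if a joint passes its speed limit or range.

## Working session

There is one attempt and no reset: what is moved stays moved. The work goes in short steps, Python scripts to look and compute and a tool call to move; the robot and the scene stay as the last step left them, time stands still between calls to the robot, and variables do not carry over. Pictures are saved under pics/ and viewed, and the job is handed in when it is done.

Besides the shell and the picture viewer there is one more tool, called after ">>>" in YAML: its name, and indented under it one key for each argument. send_rows: Moves the arm, as the interface text tells. Its arguments: {"type":"object","properties":{"plan":{"type":"array","items":{"type":"number"}},"grip":{"type":"number"},"grip_force":{"type":"number"}},"required":["plan"]}

```bash
mkdir -p pics; python3 - <<'E'
from workcell import r
import cv2,numpy as np
print(r.read_state(), r.grip_depth)
for n in ("scene","top"):
    s=r.snapshot(n); cv2.imwrite(f"pics/{n}0.png",s["frame"][:,:,::-1])
    np.savez(f"{n}0.npz",**{k:np.array(v) for k,v in s.items()})
    print(n,s.keys(),s["mtx"],s["extrinsics"])
s=r.snapshot("wrist");print(s["T_tool_cam"],s["mtx"])
E
```

```text
{'time': 0.0, 'joint_pos': array([-8.97393109e-01,  3.85560926e-01,  6.64139007e-03, -5.24922311e-04,
       -1.19397359e+00, -2.58596777e-01]), 'qvel': array([-2.47589360e-03, -7.88350682e-04,  1.01235727e-03, -2.16991211e-05,
        7.34111030e-04, -5.96850201e-04]), 'effort': array([ 1.17932461e-03, -3.90664780e+01,  1.87404907e+01,  4.21990067e+00,
        1.08454694e-02, -2.26276366e-04]), 'tool_pos': array([ 251.64739211, -571.3988539 ,  198.35924788]), 'orientation': array([-0.32358299,  1.54672796,  0.32688937]), 'force': array([ 0.49248882, -0.53221175, -0.25921133]), 'wrist_torque': array([ 0.01549661, -0.04930085, -0.00933345]), 'grip_width': 0.9989509359413509} 18.700000000000003
scene dict_keys(['frame', 'mtx', 'extrinsics']) [[596.03949248   0.         307.79543139]
 [  0.         596.03949248 251.80090973]
 [  0.           0.           1.        ]] [[-8.43339279e-01  3.81370218e-01 -3.78596905e-01  1.20486091e+02]
 [-5.36986392e-01 -5.71052254e-01  6.20922651e-01  8.04234166e+02]
 [ 2.06027915e-02  7.26949847e-01  6.86381413e-01  9.72396229e+02]
 [ 0.00000000e+00  0.0
[... 183 characters left out ...]
          0.           1.        ]] [[ 9.05764735e-04  9.92413324e-01 -1.22942968e-01  4.06796199e+02]
 [-9.99877741e-01 -1.02039966e-03 -1.56032692e-02  4.85228630e+01]
 [-1.56103432e-02  1.22942070e-01  9.92291069e-01  1.49576864e+03]
 [ 0.00000000e+00  0.00000000e+00  0.00000000e+00  1.00000000e+00]]
[[ 2.92578618e-04  2.62302775e-01 -9.64985579e-01 -1.85034872e+02]
 [ 9.99999929e-01 -3.07626890e-04  2.19575520e-04 -5.12112397e-01]
 [-2.39260245e-04 -9.64985575e-01 -2.62302846e-01 -7.19542828e+01]
 [ 0.00000000e+00  0.00000000e+00  0.00000000e+00  1.00000000e+00]] [[424.20764858   0.         316.05824058]
 [  0.         424.20764858 236.04306139]
 [  0.           0.           1.        ]]
```

View pics/scene0.png

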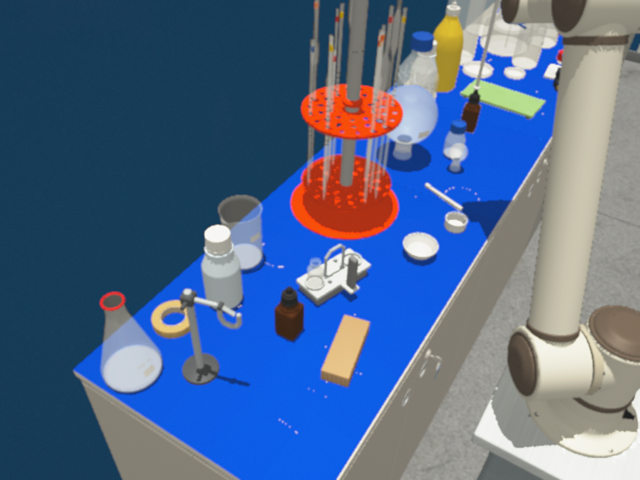

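View pics/top0.png

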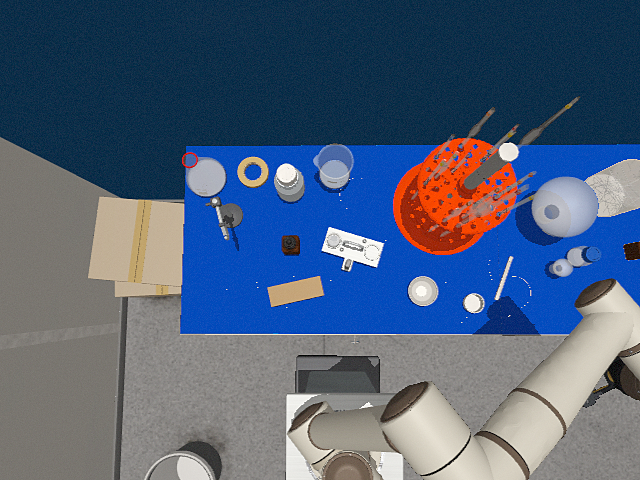

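```bash
cat > h.py <<'E'
import numpy as np,cv2
def load(n): return dict(np.load(n))
def proj(s,P):
    E=s["extrinsics"];P=np.atleast_2d(P)
    c=(P-E[:3,3])@E[:3,:3]
    q=c*[1,-1,-1]
    u=q@s["mtx"].T
    return u[:,:2]/u[:,2:]
def ray(s,uv):
    d=np.linalg.inv(s["mtx"])@[uv[0],uv[1],1.]
    d=d*[1,-1,-1]
    return s["extrinsics"][:3,3],s["extrinsics"][:3,:3]@d
def atz(s,uv,z):
    o,d=ray(s,uv);return o+d*(z-o[2])/d[2]
def tri(a,ua,b,ub):
    o1,d1=ray(a,ua);o2,d2=ray(b,ub)
    A=np.stack([d1,-d2],1);t=np.linalg.lstsq(A,o2-o1,rcond=None)[0]
    p,q=o1+d1*t[0],o2+d2*t[1]
    return (p+q)/2,np.linalg.norm(p-q)
def crop(img,x0,y0,x1,y1,k,name):
    c=cv2.resize(img[y0:y1,x0:x1],None,fx=k,fy=k,interpolation=cv2.INTER_CUBIC)
    cv2.imwrite(name,c[:,:,::-1])
E
python3 - <<'E'
from h import *
t=load("top0.npz");s=load("scene0.npz")
crop(t["frame"],260,215,400,315,5.6,"pics/t1.png")
crop(t["frame"],180,150,320,260,5.4,"pics/t2.png")
crop(s["frame"],260,230,400,330,5.6,"pics/s1.png")
crop(s["frame"],160,220,300,325,5.6,"pics/s2.png")
crop(s["frame"],170,280,380,400,3.8,"pics/s3.png")
E
```

```text
(no output)
```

View pics/t1.png

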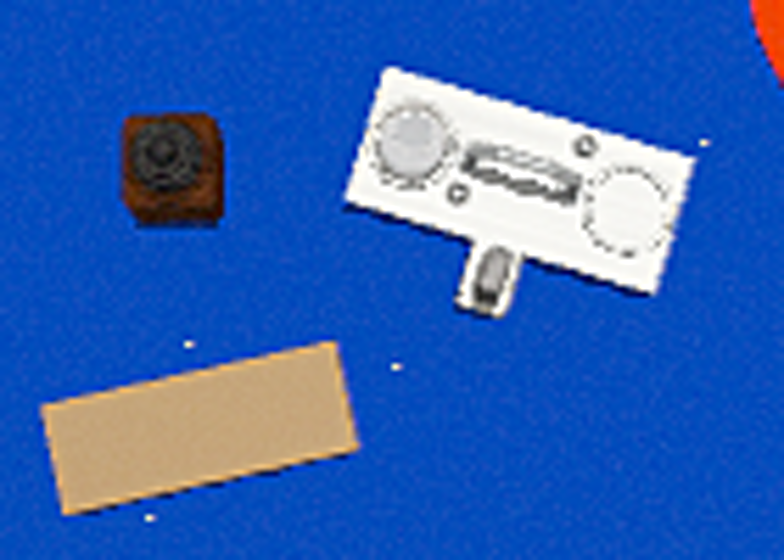

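View pics/t2.png

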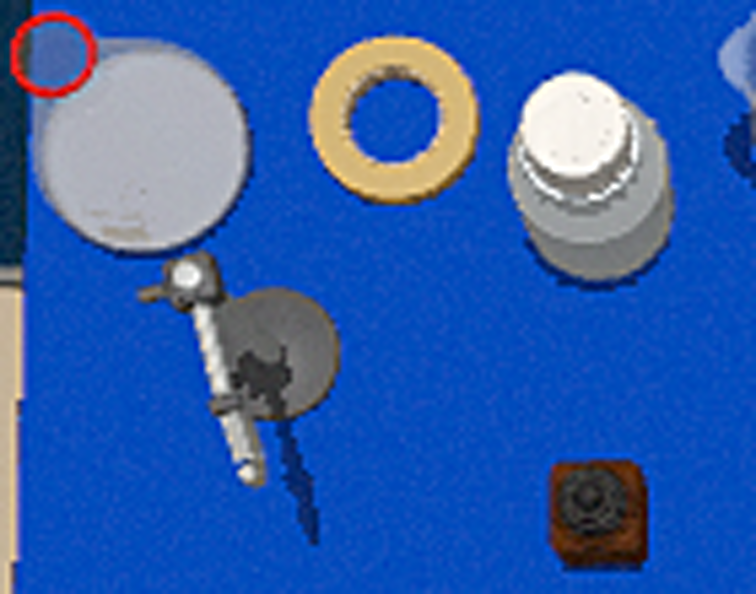

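View pics/s1.png

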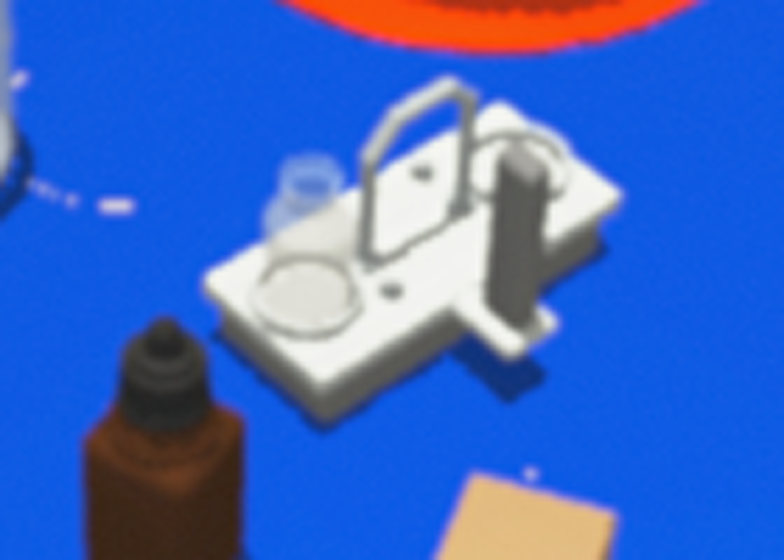

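View pics/s2.png

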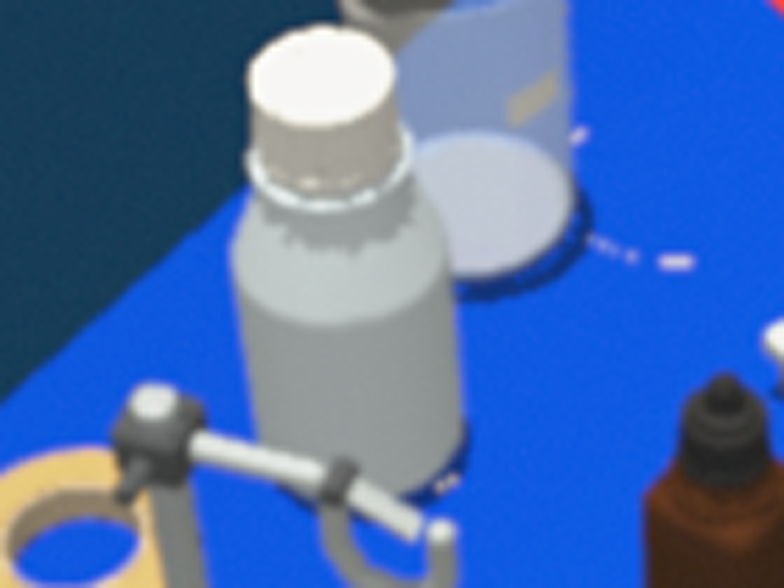

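View pics/s3.png

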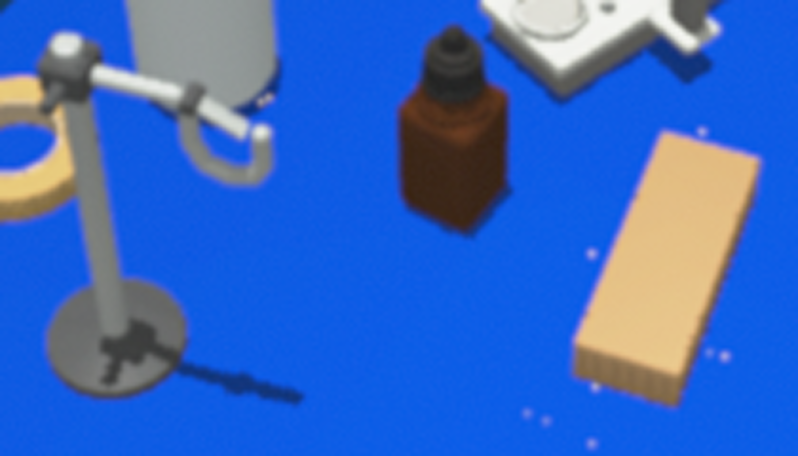

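```bash
cat > fit.py <<'E'
from h import *
from scipy.optimize import least_squares
t=load("top0.npz");s=load("scene0.npz")
def un(pts,k,x0,y0): return (np.array(pts,float)+.5)/k-.5+[x0,y0]
T1=lambda p:un(p,5.6,260,215); T2=lambda p:un(p,5.4,180,150)
S1=lambda p:un(p,5.6,260,230); S2=lambda p:un(p,5.6,160,220); S3=lambda p:un(p,3.8,170,280)
def fit(obs,z0=0,x0=(500,100,0)):
    # obs: list (cam, pix, local pts)
    def W(p,L):
        c,sn=np.cos(p[2]),np.sin(p[2]);L=np.array(L,float)
        return np.c_[p[0]+c*L[:,0]-sn*L[:,1],p[1]+sn*L[:,0]+c*L[:,1],L[:,2]]
    f=lambda p:np.concatenate([(proj(c,W(p,L))-u).ravel() for c,u,L in obs])
    o=least_squares(f,x0,x_scale=[100,100,1],loss="soft_l1")
    print(np.round(o.x,3),"res",np.round(f(o.x),1)); return o.x,W
# carrier: L frame x from handle to bail
print("carrier")
pl=[[34,80,32],[34,-80,32],[-36,-80,32],[-36,80,32]]
for o in ([(t,T1([(387,67),(694,157),(655,295),(347,205)]),pl)],
          [(s,S1([(205,280),(497,103),(622,195),(320,385)]),[[34,80,32],[34,-80,32],[-36,-80,32],[-36,80,32]])]):
    pass
A=(t,T1([(387,67),(694,157),(655,295),(347,205),(494,262)]),pl+[[-55,0,116]])
B=(s,S1([(205,280),(497,103),(622,195),(320,385),(525,160)]),pl+[[-55,0,116]])
for o in ([A],[B],[A,B]): fit(o,x0=(550,20,-.2))
print("cork")
A=(t,T1([(40,406),(334,342),(358,449),(64,514)]),[[28,75,30],[28,-75,30],[-28,-75,30],[-28,75,30]])
B=(s,S3([(574,345),(664,131),(760,157),(680,376)]),[[28,75,30],[28,-75,30],[-28,-75,30],[-28,75,30]])
for o in ([A],[B],[A,B]): fit(o,x0=(450,120,.2))
print("hook")
A=(t,T2([(190,275),(250,473),(277,354)]),[[75,0,226],[-16,0,200],[75,0,3]])
B=(s,S3([(68,43),(260,130),(117,333)]),[[75,0,226],[-16,0,200],[75,0,3]])
for o in ([A],[B],[A,B]): fit(o,x0=(600,280,.2))
print("amber", atz(t,T1([(168,158)])[0],110), atz(t,T1([(163,148)])[0],132),tri(t,T1([(163,148)])[0],s,S3([(454,38)])[0]))
E
python3 fit.py
```

```text
carrier
[ 5.57856e+02 -2.58610e+01 -2.92000e-01] res [-0.2  0.  -0.1  0.2 -0.  -0.5 -0.2 -0.9  0.4  1.5]
[ 5.57173e+02 -2.33580e+01 -2.93000e-01] res [-0.3  0.3  0.5  0.2 -0.4  0.1  0.3 -0.2 -0.1 -0.3]
[ 5.57612e+02 -2.47090e+01 -2.92000e-01] res [-0.6  0.1 -0.5  0.3 -0.4 -0.4 -0.6 -0.8 -0.   1.6 -0.1 -0.2  0.6 -0.2
 -0.3 -0.4  0.5 -0.6  0.1 -0.8]
cork
[4.33554e+02 1.33897e+02 2.17000e-01] res [-0.1 -0.2  0.1 -0.4  0.2  0.3 -0.3  0.4]
[4.32998e+02 1.35586e+02 2.23000e-01] res [-0.1 -0.3 -0.5 -0.2  0.3  0.3  0.2  0.2]
[4.33255e+02 1.34813e+02 2.20000e-01] res [-0.4 -0.  -0.2 -0.4 -0.1  0.3 -0.5  0.6 -0.  -0.7 -0.3 -0.5  0.4  0.1
  0.2 -0.2]
hook
[5.78829e+02 3.01548e+02 2.73000e-01] res [-0.1  0.  -0.  -0.   0.1  0. ]
[5.78507e+02 3.04367e+02 2.50000e-01] res [-0.2 -0.7 -0.2 -0.1  0.4  0.9]
[5.78812e+02 3.03294e+02 2.58000e-01] res [-0.3 -0.1 -0.8  0.  -0.1 -0.1 -0.  -0.9  0.1 -0.6  0.5  0.7]
amber [559.05536514 144.73717273 110.        ] [561.32992745 145.57812943 132.        ] (array([562.16241019, 146.13510567, 122.58127972]), np.float64(0.5168639136419538))
```

```bash
python3 - <<'E'
from h import *
from scipy.spatial.transform import Rotation as R
t=load("top0.npz");s=load("scene0.npz")
T2=lambda p:(np.array(p)+.5)/5.4-.5+[180,150]
print("hdpe cap z192",atz(t,T2((577,122)),192), "base",atz(t,T2((598,208)),0))
print("hdpe cap scene", atz(s,(218,233.5),192))
print("carousel discs", atz(t,(440,208),10), atz(t,(467,188),240),"top",atz(t,(509,152),700))
print("vial", atz(t,(np.array((411,144))+.5)/5.6-.5+[260,215],70))
print("dish",atz(t,(423,291),15), "beaker",atz(t,(335,170),50))
print(R.from_rotvec([-0.32358299,  1.54672796,  0.32688937]).as_matrix().round(3))
E
```

```text
hdpe cap z192 [730.29243191 148.37755484 192.        ] base [730.6623933  151.40686029   0.        ]
hdpe cap scene [725.65085317 152.0479439  192.        ]
carousel discs [ 669.60292212 -277.21561064   10.        ] [ 677.91294865 -293.29226536  240.        ] top [ 635.13940611 -234.63556813  700.        ]
vial [570.21096913  29.14446081  70.        ]
dish [ 433.88711881 -222.3634507    15.        ] beaker [771.40424582  22.67053865  50.        ]
[[-0.001 -0.403  0.915]
 [ 0.002  0.915  0.403]
 [-1.     0.002 -0.   ]]
```

```bash
cat > plan.py <<'E'
import numpy as np
def psi_of(Rm): return np.arctan2(Rm[1,2],Rm[0,2])
def plan(start,ways,step=40,dyaw=.08,nd=0):
    """start (x,y,z,psi); ways list likewise (optional 5th = step). returns rows"""
    p=np.array(start,float);rows=[]
    for w in ways:
        st=w[4] if len(w)>4 else step
        w=np.array(w[:4],float);a=p.copy()
        n=max(1,int(np.ceil(max(np.linalg.norm(w[:3]-a[:3])/st,abs(w[3]-a[3])/dyaw))))
        for i in range(1,n+1):
            g=a+(w-a)*i/n; d=g-p
            c,s=np.cos(p[3]),np.sin(p[3])
            row=[round(-d[2],nd),round(-s*d[0]+c*d[1],nd),round(c*d[0]+s*d[1],nd),round(-d[3],2)]
            rows.append(row)
            p[2]-=row[0];p[0]+=-s*row[1]+c*row[2];p[1]+=c*row[1]+s*row[2];p[3]-=row[3]
    return rows,p
def show(start,ways,**k):
    rows,p=plan(start,ways,**k)
    if not k.get("nd",0): rows=[[int(a),int(b),int(c),d] for a,b,c,d in rows]
    for i in range(0,len(rows),20):
        print(len(rows[i:i+20]),"[" + ", ".join(", ".join("%g"%(v+0) for v in r) for r in rows[i:i+20])+"]")
    print("end",p.round(3))
def state():
    from workcell import r
    from scipy.spatial.transform import Rotation as R
    s=r.read_state();M=R.from_rotvec(s["orientation"]).as_matrix()
    print("t %.2f"%s["time"],"pos",s["tool_pos"].round(1),"psi %.3f"%psi_of(M),"down",M[:,0].round(3),"F",s["force"].round(1),"g %.3f"%s["grip_width"],"q",s["joint_pos"].round(2))
    return [*s["tool_pos"],psi_of(M)],M
E
python3 - <<'E'
from plan import *
show([252,-572,199.5,.415],[(173,-393,220,.415),(390,-163,230,.75),(470,-20,230,1.1),(565,25,210,1.279,25)])
E
```

```text
20 [-4, 39, 0, 0, -4, 39, 0, 0, -4, 39, 0, 0, -4, 40, 0, 0, -4, 39, 0, 0, -1, 15, 36, -0.04, -2, 14, 37, -0.04, -1, 13, 38, -0.05, -1, 10, 38, -0.04, -2, 9, 38, -0.04, -1, 7, 39, -0.04, -1, 6, 39, -0.04, -2, 4, 40, -0.04, 0, 10, 31, -0.07, 0, 8, 32, -0.07, 0, 6, 32, -0.07, 0, 4, 33, -0.07, 0, 1, 32, -0.07, 4, -13, 17, -0.04, 4, -13, 16, -0.03]
3 [4, -14, 16, -0.04, 4, -15, 15, -0.04, 4, -15, 15, -0.03]
end [565.385  25.145 210.5     1.275]
```

>>> send_rows:
  plan: [-4,39,0,0,-4,39,0,0,-4,39,0,0,-4,40,0,0,-4,39,0,0,-1,15,36,-0.04,-2,14,37,-0.04,-1,13,38,-0.05,-1,10,38,-0.04,-2,9,38,-0.04,-1,7,39,-0.04,-1,6,39,-0.04,-2,4,40,-0.04]
  grip: -1

```text
time: 1.78
tool_pos: [391.1, -161.9, 230.4]
orientation: [-0.584, 1.491, 0.584]
force: [0.8, -0.6, 0.1]
grip_width: 0.998
```

```bash
python3 -c "
from plan import *
state()"
```

```text
t 1.77 pos [ 391.1 -161.9  230.4] psi 0.746 down [-0.  0. -1.] F [ 0.8 -0.6  0.1] g 0.998 q [-0.01  0.01 -0.4  -0.   -1.17 -0.82]
```

>>> send_rows:
  plan: [0,10,31,-0.07,0,8,32,-0.07,0,6,32,-0.07,0,4,33,-0.07,0,1,32,-0.07,4,-13,17,-0.04,4,-13,16,-0.03,4,-14,16,-0.04,4,-15,15,-0.04,4,-15,15,-0.03,0,0,0,0,0,0,0,0]

```text
time: 3.28
tool_pos: [565.2, 24.6, 210.1]
orientation: [-0.988, 1.336, 0.988]
force: [-0.6, 0.0, 0.2]
grip_width: 0.998
```

```bash
cat > w.py <<'E'
import sys
from h import *; from plan import *
from workcell import r
def wrist(name):
    p,M=state()
    s=r.snapshot("wrist")
    T=np.eye(4);T[:3,:3]=M;T[:3,3]=p[:3]
    E=T@s["T_tool_cam"]
    np.savez(name+".npz",frame=s["frame"],mtx=s["mtx"],extrinsics=E)
    cv2.imwrite(f"pics/{name}.png",s["frame"][:,:,::-1])
if __name__=="__main__": wrist(sys.argv[1])
E
python3 w.py w1
```

```text
t 3.27 pos [565.2  24.6 210.1] psi 1.274 down [-0.001 -0.    -1.   ] F [-0.6  0.   0.2] g 0.998 q [ 0.33  0.28 -0.12 -0.   -1.17 -0.63]
```

View pics/w1.png

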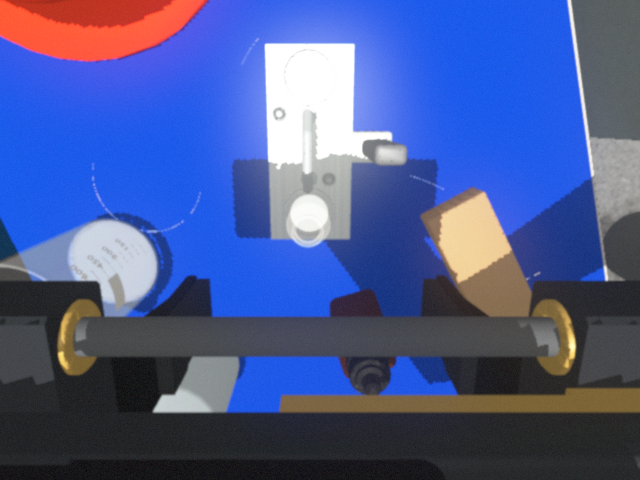

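```bash
python3 - <<'E'
from h import *
w=load("w1.npz")
crop(w["frame"],215,25,425,275,2.4,"pics/w1c.png")
E
cat >> fit.py <<'E'
print("--wrist pred")
w=load("w1.npz")
def L2W(p,L):
    c,sn=np.cos(p[2]),np.sin(p[2]);L=np.array(L,float)
    return np.c_[p[0]+c*L[:,0]-sn*L[:,1],p[1]+sn*L[:,0]+c*L[:,1],L[:,2]]
print(proj(w,L2W([557.6,-24.7,-.292],pl+[[-55,0,116],[0,13,104],[0,-13,104],[0,56,98],[0,56,39]])).round(1))
E
python3 fit.py|sed -n '/wrist/,$p'
```

```text
--wrist pred
[[270.2 240.9]
 [263.5  46.3]
 [352.   45.9]
 [348.8 240.6]
 [389.8 157. ]
 [305.7 175.2]
 [305.3 136.2]
 [306.5 233.7]
 [308.  216.1]]
```

View pics/w1c.png

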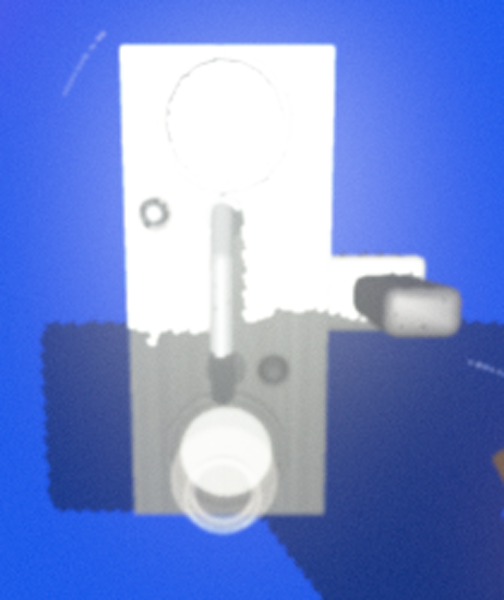

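```bash
python3 - <<'E'
from plan import *
show([565.385,25.145,210.5,1.275],[(572.5,28,150,1.279,25),(572.5,28,64,1.279,20),(572.5,28,44,1.279,7)])
E
```

```text
11 [20, -2, 2, 0, 20, -2, 1, 0, 20, -2, 2, 0, 17, 0, 0, 0, 18, 0, 0, 0, 17, 0, 0, 0, 17, 0, 0, 0, 18, 0, 0, 0, 6, 0, 0, 0, 7, 0, 0, 0, 6, 0, 0, 0]
end [572.582  28.179  44.5     1.275]
```

>>> send_rows:
  plan: [20,-2,2,0,20,-2,1,0,20,-2,2,0,17,0,0,0,18,0,0,0,17,0,0,0,17,0,0,0,18,0,0,0,6,0,0,0,7,0,0,0,6,0,0,0,0,0,0,0]

```text
time: 4.82
tool_pos: [572.4, 28.1, 44.3]
orientation: [-0.988, 1.335, 0.989]
force: [-0.8, -0.3, -0.2]
grip_width: 1.001
```

```bash
python3 w.py w2
```

```text
t 4.83 pos [572.4  28.1  44.3] psi 1.275 down [-0. -0. -1.] F [-0.8 -0.3 -0.2] g 1.001 q [ 0.33  0.46 -0.32 -0.   -0.8  -0.63]
```

View pics/w2.png

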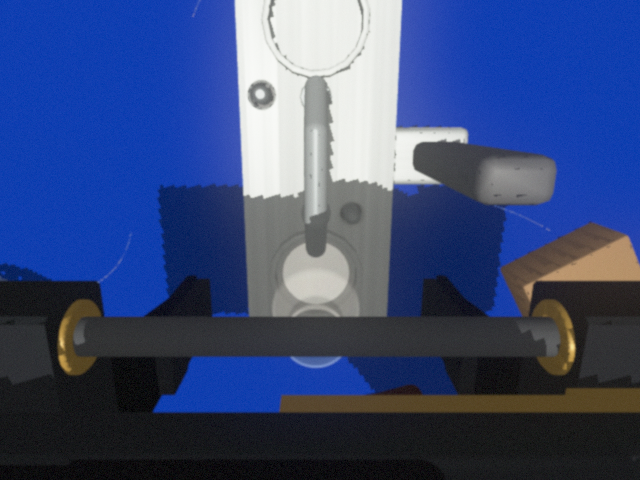

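>>> send_rows:
  plan: [0,0,0,0,0,0,0,0,0,0,0,0,0,0,0,0,0,0,0,0,0,0,0,0]
  grip: 1
  grip_force: 10

```text
time: 5.62
tool_pos: [572.6, 28.1, 44.4]
orientation: [-0.988, 1.335, 0.988]
force: [-0.3, 0.2, -0.7]
grip_width: 0.4
```

```bash
python3 - <<'E'
from plan import *
from h import *
state()
w=load("w2.npz")
def L2W(p,L):
    c,sn=np.cos(p[2]),np.sin(p[2]);L=np.array(L,float)
    return np.c_[p[0]+c*L[:,0]-sn*L[:,1],p[1]+sn*L[:,0]+c*L[:,1],L[:,2]]
L=[[-55,0,116],[0,-13,104],[0,-56,39],[-36,0,32],[34,0,32]]
for p in ([557.6,-24.7,-.292],[556.3,-25.9,-.292]): print(proj(w,L2W(p,L)).round(1).tolist())
E
```

```text
t 5.62 pos [572.6  28.1  44.4] psi 1.275 down [-0. -0. -1.] F [-0.3  0.2 -0.7] g 0.400 q [ 0.33  0.45 -0.32  0.   -0.8  -0.63]
[[516.7, 187.1], [311.9, 136.6], [312.8, 23.1], [391.9, 159.8], [239.6, 160.4]]
[[520.8, 181.4], [315.0, 131.2], [314.9, 19.0], [394.0, 156.4], [241.4, 157.0]]
```

```bash
python3 - <<'E'
from plan import *
show([572.6,28.1,44.5,1.275],[(572.6,28.1,64,1.275,7),(572.6,28.1,160,1.275,24),(433.3,136,160,.25,18),(433.3,136,66,.25,20),(433.3,136,43.5,.25,6)],dyaw=.1)
E
```

```text
20 [-6, 0, 0, 0, -7, 0, 0, 0, -6, 0, 0, 0, -19, 0, 0, 0, -20, 0, 0, 0, -19, 0, 0, 0, -19, 0, 0, 0, -20, 0, 0, 0, 0, 15, 6, 0.09, 0, 15, 4, 0.1, 0, 16, 3, 0.09, 0, 16, 1, 0.09, 0, 16, 0, 0.1, 0, 16, -2, 0.09, 0, 16, -3, 0.09, 0, 15, -4, 0.1, 0, 15, -6, 0.09, 0, 14, -8, 0.09, 0, 14, -8, 0.09, 19, 0, 0, 0]
8 [19, 0, 0, 0, 19, 0, 0, 0, 19, 0, 0, 0, 18, 0, 0, 0.01, 6, 0, 0, 0, 6, 0, 0, 0, 5, 0, 0, 0, 6, 0, 0, -0.01]
end [4.33578e+02 1.36473e+02 4.35000e+01 2.55000e-01]
```

>>> send_rows:
  plan: [-6,0,0,0,-7,0,0,0,-6,0,0,0,-19,0,0,0,-20,0,0,0,-19,0,0,0,-19,0,0,0,-20,0,0,0,0,15,6,0.09,0,15,4,0.1,0,16,3,0.09,0,16,1,0.09,0,16,0,0.1,0,16,-2,0.09,0,16,-3,0.09,0,15,-4,0.1,0,15,-6,0.09,0,14,-8,0.09]

```text
time: 7.88
tool_pos: [445.5, 126.4, 161.0]
orientation: [-0.268, 1.553, 0.268]
force: [-0.2, 1.0, -0.8]
grip_width: 0.392
```

>>> send_rows:
  plan: [0,14,-8,0.09,19,0,0,0,19,0,0,0,19,0,0,0,0,0,0,0,0,0,0,0]

```text
time: 8.62
tool_pos: [434.2, 136.9, 104.4]
orientation: [-0.2, 1.56, 0.201]
force: [1.5, -0.1, -0.9]
grip_width: 0.388
```

```bash
python3 w.py w3
```

```text
t 8.62 pos [434.2 136.9 104.4] psi 0.255 down [ 0.001  0.001 -1.   ] F [ 1.5 -0.1 -0.9] g 0.388 q [ 0.66  0.2  -0.53  0.   -0.84 -1.98]
```

View pics/w3.png

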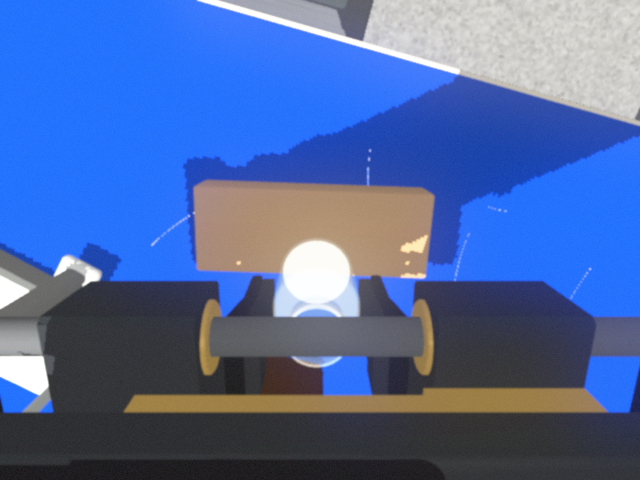

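```bash
python3 - <<'E'
from h import *
w=load("w3.npz")
print(proj(w,[[434.2,136.9,30]]), [atz(w,p,30).round(1).tolist() for p in [(194,185),(433,190),(427,277),(196,270)]])
print(np.mean([atz(w,p,30) for p in [(194,185),(433,190),(427,277),(196,270)]],0))
E
```

```text
[[317.06878081 237.94322358]] [[420.7, 55.3, 30.0], [386.6, 198.2, 30.0], [441.7, 212.8, 30.0], [474.9, 66.5, 30.0]]
[430.931481   133.19265936  30.        ]
```

>>> send_rows:
  plan: [18,0,0,0,17,0,0,0,12,0,0,0,6,0,0,0,4,0,0,0,2,0,0,0,1,0,0,0,0,0,0,0,0,0,0,0]

```text
time: 9.8
tool_pos: [433.7, 136.6, 43.6]
orientation: [-0.2, 1.561, 0.2]
force: [-0.4, -0.3, -0.6]
grip_width: 0.392
```

```bash
python3 w.py w4
```

```text
t 9.80 pos [433.7 136.6  43.6] psi 0.255 down [ 0.  0. -1.] F [-0.4 -0.3 -0.6] g 0.392 q [ 0.66  0.29 -0.6   0.   -0.68 -1.98]
```

Still about 1 mm up; ease down 1.5 mm and release.

>>> send_rows:
  plan: [0.5,0,0,0,0.5,0,0,0,0.5,0,0,0,0,0,0,0]

```text
time: 10.35
tool_pos: [433.8, 136.6, 42.4]
orientation: [-0.2, 1.561, 0.2]
force: [-0.9, -0.8, 5.2]
grip_width: 0.392
```

>>> send_rows:
  plan: [0,0,0,0,0,0,0,0,0,0,0,0,0,0,0,0,0,0,0,0,0,0,0,0]
  grip: -1

```text
time: 11.1
tool_pos: [433.6, 136.5, 41.9]
orientation: [-0.2, 1.562, 0.2]
force: [-0.7, -0.1, 0.4]
grip_width: 0.962
```

```bash
python3 w.py w5
```

```text
t 11.10 pos [433.6 136.5  41.9] psi 0.255 down [-0. -0. -1.] F [-0.7 -0.1  0.4] g 0.962 q [ 0.66  0.29 -0.61 -0.   -0.67 -1.98]
```

View pics/w5.png

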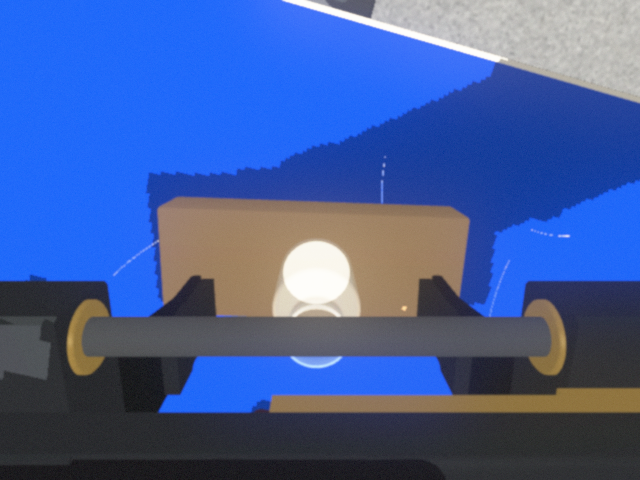

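```bash
python3 - <<'E'
from plan import *
show([433.7,136.6,42,.255],[(433.7,136.6,70,.255,10),(433.7,136.6,190,.255,24),(500,-8,210,-.292,18)],dyaw=.1)
E
```

```text
17 [-9, 0, 0, 0, -10, 0, 0, 0, -9, 0, 0, 0, -24, 0, 0, 0, -24, 0, 0, 0, -24, 0, 0, 0, -24, 0, 0, 0, -24, 0, 0, 0, -2, -17, 3, 0.06, -2, -18, 4, 0.06, -3, -16, 5, 0.06, -2, -17, 6, 0.06, -2, -16, 8, 0.06, -2, -16, 8, 0.06, -3, -15, 9, 0.07, -2, -15, 10, 0.06, -2, -14, 11, 0.06]
end [ 5.00231e+02 -8.43200e+00  2.10000e+02 -2.95000e-01]
```

>>> send_rows:
  plan: [-9,0,0,0,-10,0,0,0,-9,0,0,0,-24,0,0,0,-24,0,0,0,-24,0,0,0,-24,0,0,0,-24,0,0,0,-2,-17,3,0.06,-2,-18,4,0.06,-3,-16,5,0.06,-2,-17,6,0.06,-2,-16,8,0.06,-2,-16,8,0.06,-3,-15,9,0.07,-2,-15,10,0.06,-2,-14,11,0.06,0,0,0,0,0,0,0,0]

```text
time: 13.52
tool_pos: [499.8, -8.3, 210.1]
orientation: [0.232, 1.558, -0.231]
force: [-0.1, -0.6, 0.4]
grip_width: 0.999
```

```bash
python3 w.py w6; python3 - <<'E'
from h import *
from workcell import r
s=r.snapshot("scene"); cv2.imwrite("pics/scene1.png",s["frame"][:,:,::-1])
w=load("w6.npz")
crop(w["frame"],150,0,490,255,2.3,"pics/w6c.png")
E
```

```text
t 13.53 pos [499.8  -8.3 210.1] psi -0.295 down [ 0.  0. -1.] F [-0.1 -0.6  0.4] g 0.999 q [ 0.31  0.16 -0.27 -0.   -1.13 -2.17]
```

View pics/w6.png

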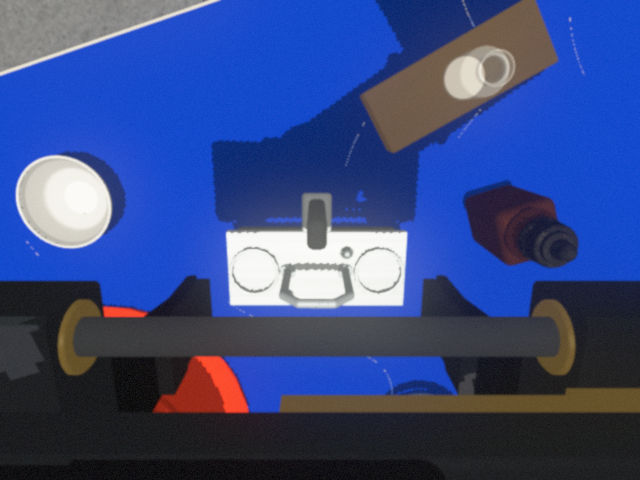

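View pics/scene1.png

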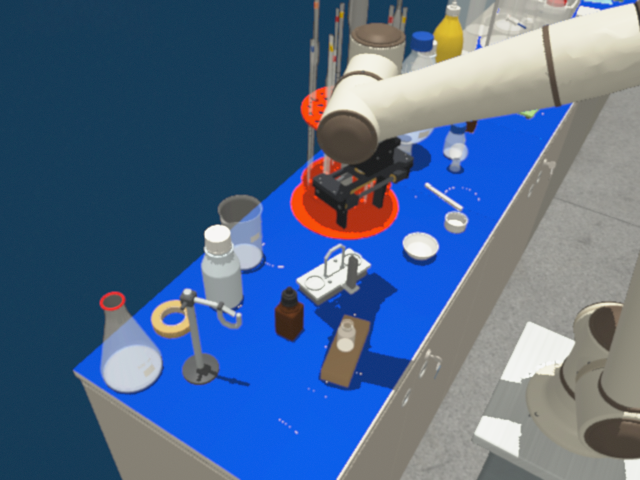

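View pics/w6c.png

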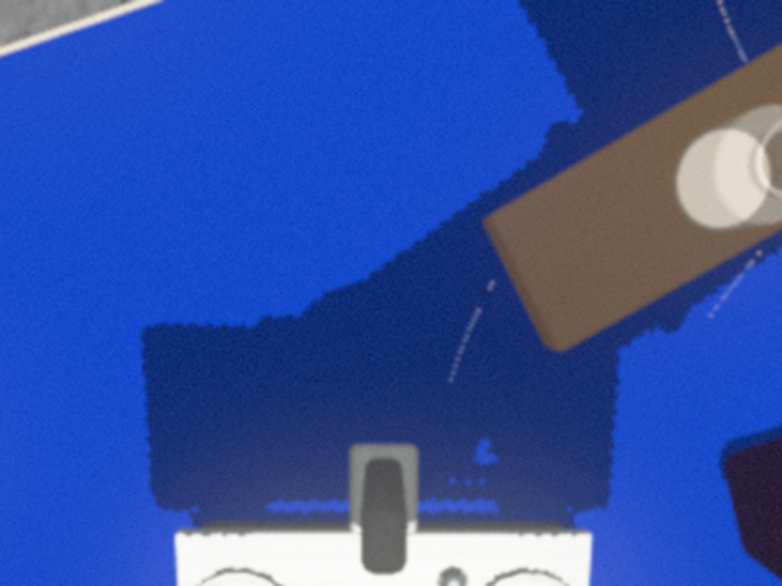

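```bash
python3 - <<'E'
exec(open("fit.py").read().split('# carrier')[0])
w=load("w6.npz")
crop(w["frame"],215,180,420,318,3.8,"pics/w6d.png")
pl=[[34,80,32],[34,-80,32],[-36,-80,32],[-36,80,32]]
p,W=fit([(w,np.array([(405,305),(230,305),(226,232),(409,231)],float),pl)],x0=(556,-26,-.29))
print(proj(w,W(p,[[-66,0,116],[-44,0,116],[-55,7,116],[-55,-7,116],[-55,0,100]])).round(1))
h=W(p,[[-55,0,100]]);print(h)
E
```

```text
[ 5.56653e+02 -2.48630e+01 -2.92000e-01] res [-1.2 -0.6  1.4 -0.1  1.  -0.  -1.1  0.4]
[[317.7 220.1]
 [317.8 251.2]
 [328.  235.8]
 [307.5 235.9]
 [317.7 230. ]]
[[503.97341867  -9.05623509 100.        ]]
```

View pics/w6d.png

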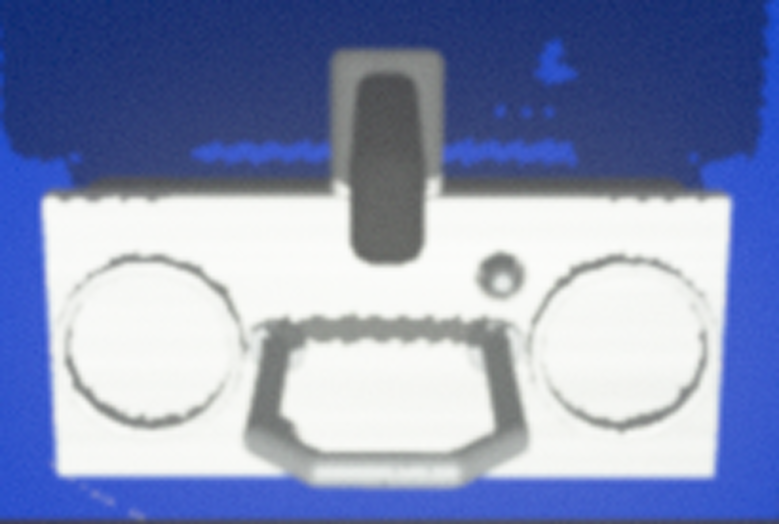

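```bash
python3 - <<'E'
from plan import *
show([500.23,-8.43,210,-.295],[(503.5,-9,150,-.295,20),(503.5,-9,81.5,-.295,14)],nd=1)
E
```

```text
9 [15, 0.1, 0.8, 0, 15, 0.1, 0.8, 0, 15, 0.1, 0.9, 0, 15, 0.1, 0.8, 0, 13.7, 0, 0, 0, 13.7, 0, 0, 0, 13.7, 0, 0, 0, 13.7, 0, 0, 0, 13.7, 0, 0, 0]
end [ 5.03504e+02 -9.00700e+00  8.15000e+01 -2.95000e-01]
```

>>> send_rows:
  plan: [15,0,1,0,15,0,1,0,15,0.5,1,0,15,0,0.5,0,14,0,0,0,14,0,0,0,14,0,0,0,14,0,0,0,12.5,0,0,0,0,0,0,0]

```text
time: 14.88
tool_pos: [502.8, -9.2, 80.3]
orientation: [0.231, 1.561, -0.233]
force: [0.3, -0.4, -0.3]
grip_width: 1.002
```

>>> send_rows:
  plan: [0,0,0,0,0,0,0,0,0,0,0,0,0,0,0,0,0,0,0,0,0,0,0,0,0,0,0,0,0,0,0,0]
  grip: 1
  grip_force: 45

```text
time: 15.88
tool_pos: [503.6, -9.1, 81.4]
orientation: [0.232, 1.558, -0.232]
force: [-0.9, 0.6, 0.7]
grip_width: 0.171
```

```bash
python3 w.py w7
```

```text
t 15.88 pos [503.6  -9.1  81.4] psi -0.295 down [-0. -0. -1.] F [-0.9  0.6  0.7] g 0.171 q [ 0.3   0.31 -0.45  0.   -0.82 -2.17]
```

View pics/w7.png

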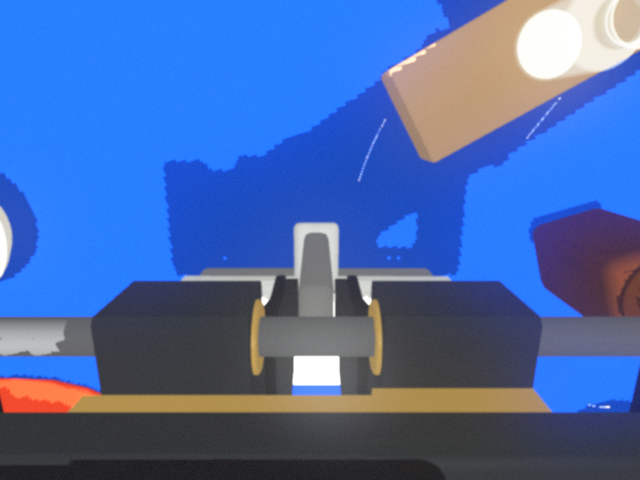

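>>> send_rows:
  plan: [-2,0,0,0,-3,0,0,0,-3,0,0,0,-3,0,0,0,-3,0,0,0,-3,0,0,0,-3,0,0,0,-5,0,0,0,-5,0,0,0,-10,0,0,0,-10,0,0,0,0,0,0,0]

```text
time: 17.42
tool_pos: [504.5, -8.8, 132.7]
orientation: [0.232, 1.556, -0.231]
force: [0.2, 0.2, -2.2]
grip_width: 0.154
```

```bash
python3 - <<'E'
from h import *
from plan import *
from workcell import r
state()
s=r.snapshot("scene"); crop(s["frame"],240,170,420,310,4.4,"pics/s8.png")
np.savez("scene8.npz",**{k:np.array(v) for k,v in s.items()})
E
```

```text
t 17.43 pos [504.5  -8.8 132.7] psi -0.295 down [ 0.003  0.001 -1.   ] F [ 0.2  0.2 -2.2] g 0.154 q [ 0.3   0.24 -0.38  0.   -0.94 -2.17]
```

View pics/s8.png

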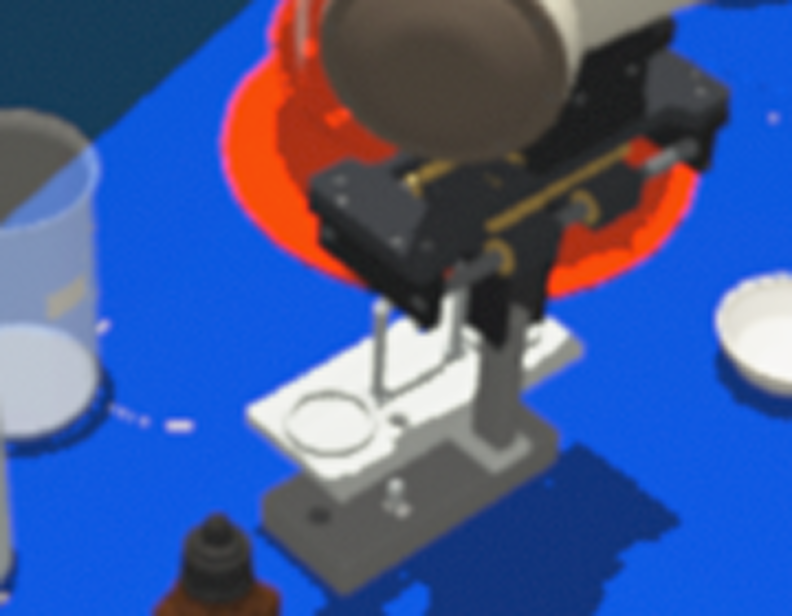

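```bash
python3 - <<'E'
exec(open("fit.py").read().split('# carrier')[0])
s=load("scene8.npz")
u=lambda p:un(p,4.4,240,170)
pl=np.array([[34,80,83.3],[-36,80,83.3],[-36,-80,83.3]])
c,sn=np.cos(-.294),np.sin(-.294)
P=np.c_[556.8+c*pl[:,0]-sn*pl[:,1],-25.2+sn*pl[:,0]+c*pl[:,1],pl[:,2]]
print((proj(s,P)+.5-[240,170])*4.4-.5)
E
```

```text
[[251.05863158 409.37715317]
 [346.62377136 489.88511757]
 [586.82293137 342.59248637]]
```

```bash
python3 - <<'E'
from h import *
from plan import *
t=load("top0.npz");s=load("scene0.npz")
print("flask rim",tri(t,(190,160),s,(113,300)), "beaker rim", tri(t,(334,159),s,(241,210)))
show([504.5,-8.9,132.5,-.295],[(504.5,-8.9,330,-.295,25),(618,313,330,.26,25)],dyaw=.1)
E
```

```text
flask rim (array([761.2626657 , 393.43570445, 199.00256702]), np.float64(0.7878005347989414)) beaker rim (array([773.67807323,  25.05223201, 144.26186814]), np.float64(7.914856493683808))
20 [-25, 0, 0, 0, -24, 0, 0, 0, -25, 0, 0, 0, -25, 0, 0, 0, -24, 0, 0, 0, -25, 0, 0, 0, -25, 0, 0, 0, -24, 0, 0, 0, 0, 24, 1, -0.04, 0, 25, 2, -0.04, 0, 24, 3, -0.04, 0, 24, 4, -0.04, 0, 24, 5, -0.04, 0, 23, 6, -0.04, 0, 24, 7, -0.04, 0, 23, 8, -0.04, 0, 23, 8, -0.04, 0, 22, 10, -0.04, 0, 22, 10, -0.04, 0, 22, 12, -0.04]
2 [0, 21, 12, -0.04, 0, 20, 13, -0.03]
end [6.18286e+02 3.12567e+02 3.29500e+02 2.55000e-01]
```

>>> send_rows:
  plan: [-25,0,0,0,-24,0,0,0,-25,0,0,0,-25,0,0,0,-24,0,0,0,-25,0,0,0,-25,0,0,0,-24,0,0,0,0,24,1,-0.04,0,25,2,-0.04,0,24,3,-0.04,0,24,4,-0.04,0,24,5,-0.04,0,23,6,-0.04,0,24,7,-0.04,0,23,8,-0.04,0,23,8,-0.04,0,22,10,-0.04,0,22,10,-0.04]

```text
time: 19.85
tool_pos: [593.1, 245.2, 328.3]
orientation: [-0.116, 1.568, 0.116]
force: [0.1, 0.1, -2.2]
grip_width: 0.154
```

>>> send_rows:
  plan: [0,22,12,-0.04,0,21,12,-0.04,0,20,13,-0.03,0,0,0,0,0,0,0,0]

```text
time: 20.48
tool_pos: [617.4, 312.6, 328.1]
orientation: [-0.201, 1.562, 0.2]
force: [0.7, -0.6, -1.3]
grip_width: 0.155
```

```bash
python3 w.py w9; python3 - <<'E'
from h import *
w=load("w9.npz")
print(proj(w,[[578.8,303.3,170],[563.4,299,200],[651,322.6,226]]))
E
```

```text
t 20.48 pos [617.4 312.6 328.1] psi 0.255 down [-0.001 -0.001 -1.   ] F [ 0.7 -0.6 -1.3] g 0.155 q [ 0.7   0.46  0.44  0.   -1.55 -2.02]
[[317.92861245 162.50691653]
 [317.72545014 144.06096727]
 [318.65913134 274.84881608]]
```

View pics/w9.png

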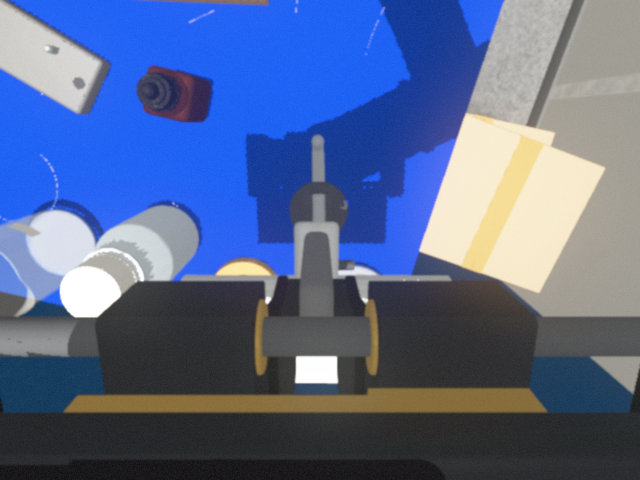

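```bash
python3 - <<'E'
from h import *
w=load("w9.npz")
crop(w["frame"],260,115,380,265,4,"pics/w9c.png")
E
```

```text
(no output)
```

View pics/w9c.png

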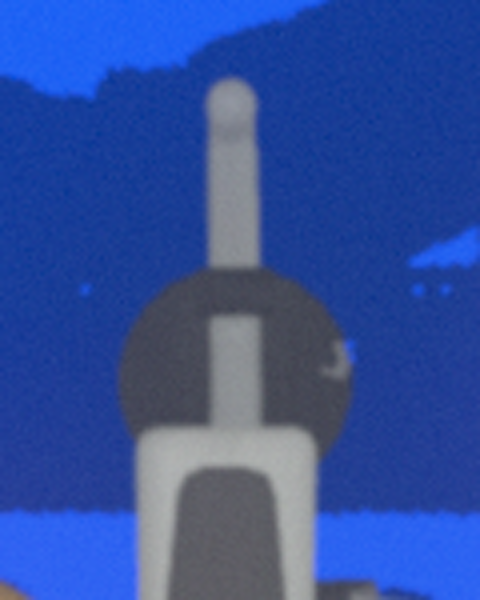

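```bash
python3 - <<'E'
from h import *
w6=load("w6.npz");w9=load("w9.npz")
c6=((np.array([385,470])+.5)/3.8-.5)+[215,180]
b=atz(w6,c6,104); print("bar w6",c6,b)
d=b[:2]-np.array([503.6,-9.1]); ps=-.295
print("in tool z,y:",d@[np.cos(ps),np.sin(ps)],d@[-np.sin(ps),np.cos(ps)])
for z in (197,200): 
    n=atz(w9,(317.75,140.75),z); print("nose",n, "seat", n[:2]+16*np.array([np.cos(.265),np.sin(.265)]))
q=((np.array([236.5,380])+.5)/4-.5)+[260,115]
a=atz(w9,q,209);print("arm pt",a,"yaw",np.arctan2(*(a-n)[1::-1]))
q=((np.array([236,290])+.5)/4-.5)+[260,115]
a=atz(w9,q,212);print("collar",a,np.linalg.norm((a-n)[:2]))
# current handle visible in w9? top at tool
h=np.array([617.4,312.6,328.1+18.7+16]);zx=np.array([np.cos(.255),np.sin(.255),0])
print("handle top near edge pred", proj(w9,[h-11*zx,h+11*zx]), "tongue end", proj(w9,[[*(h[:2]-15*zx[:2]),328.1+18.7-68]]))
E
```

```text
bar w6 [315.94736842 303.31578947] [556.47144556 -26.2909638  104.        ]
in tool z,y: 55.58561061819297 -1.0765148337940988
nose [561.26058867 298.46624595 197.        ] seat [576.70206868 302.65679424]
nose [561.13592647 298.4242459  200.        ] seat [576.57740648 302.61479419]
arm pt [608.11124776 311.47798077 209.        ] yaw 0.2710463438583194
collar [591.72772189 307.05961551 212.        ] 31.787223144186683
handle top near edge pred [[317.58321553 286.79304651]
 [317.49866895 339.04902225]] tongue end [[317.20723587 224.47970826]]
```

```bash
python3 - <<'E'
from plan import *
show([617.4,312.6,328.1,.255],[(445.4,267.6,328,.266,25),(445.4,267.6,194,.266,20)],nd=0)
E
```

```text
15 [0, 0, -22, 0, 0, 0, -22, 0, 0, 0, -23, 0, 0, 0, -22, -0.01, 0, 0, -22, 0, 0, 0, -22, 0, 0, 1, -23, 0, 0, 0, -22, 0, 19, 0, 0, 0, 19, 0, 0, 0, 19, 0, 0, 0, 20, 0, 0, 0, 19, 0, 0, 0, 19, 0, 0, 0, 19, 0, 0, 0]
end [4.45123e+02 2.67805e+02 1.94100e+02 2.65000e-01]
```

>>> send_rows:
  plan: [0,0,-15,0,0,0,-22,0,0,0,-23,0,0,0,-22,-0.01,0,0,-22,0,0,0,-24,0,0,1,-25,0,0,0,-15,0,0,0,-10,0,12,0,0,0,19,0,0,0,19,0,0,0,20,0,0,0,19,0,0,0,19,0,0,0,16,0,0,0,10,0,0,0,0,0,0,0,0,0,0,0]

```text
time: 22.9
tool_pos: [445.7, 267.9, 194.9]
orientation: [-0.208, 1.56, 0.208]
force: [0.6, -0.2, -2.6]
grip_width: 0.157
```

```bash
cat > look.py <<'E'
import sys
from h import *
from plan import *
from workcell import r
n=sys.argv[1]
state()
for c in ("scene","top"):
    s=r.snapshot(c); np.savez(c+n+".npz",**{k:np.array(v) for k,v in s.items()})
    if c=="scene": crop(s["frame"],160,240,340,375,4.4,f"pics/s{n}.png")
    else: crop(s["frame"],190,180,330,285,5.6,f"pics/t{n}.png")
E
python3 look.py 10
```

```text
t 22.90 pos [445.7 267.9 194.9] psi 0.265 down [ 0.001  0.001 -1.   ] F [ 0.6 -0.2 -2.6] g 0.157 q [ 0.85  0.21 -0.25  0.   -1.11 -2.16]
```

View pics/s10.png

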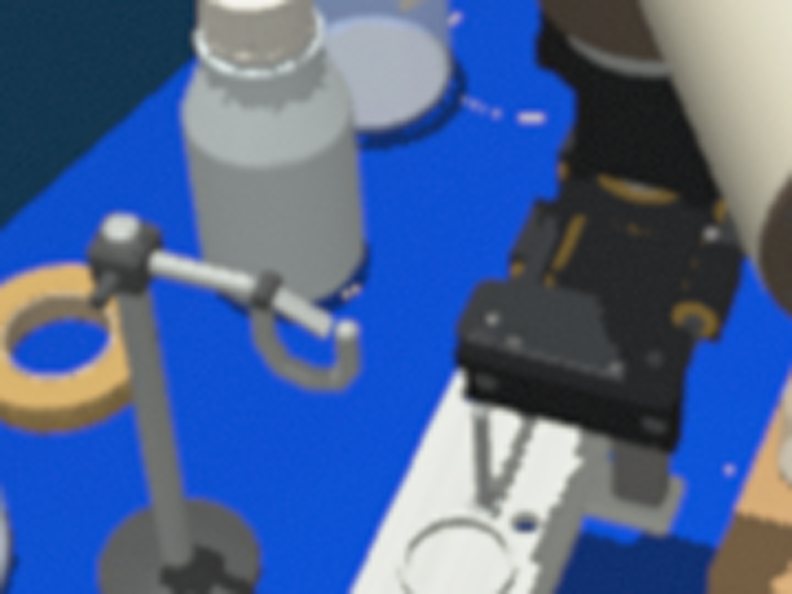

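View pics/t10.png

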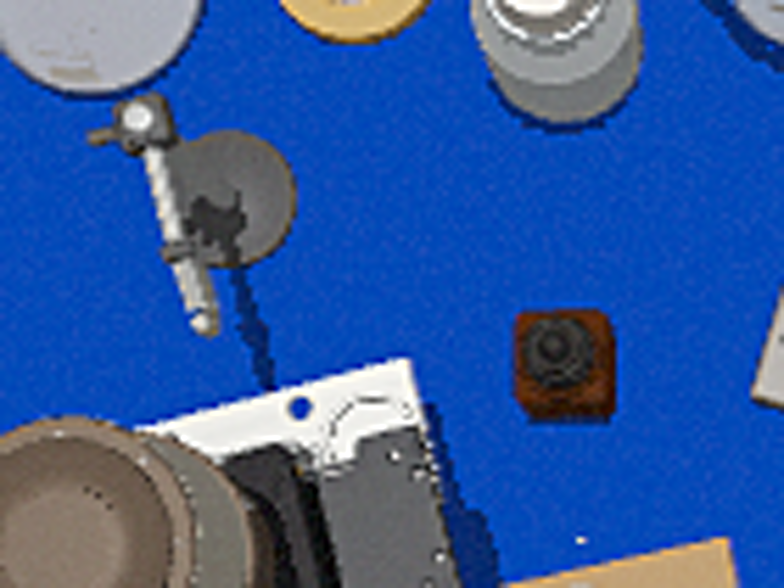

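```bash
python3 - <<'E'
exec(open("fit.py").read().split('# carrier')[0])
t10=load("top10.npz");s10=load("scene10.npz")
z=194.9+22.6
c,sn=np.cos(.265),np.sin(.265)
b=np.array([445.7+55.5*c,267.9+55.5*sn])
Pw=lambda L:np.array([b[0]+c*L[0]-sn*L[1],b[1]+sn*L[0]+c*L[1],z+L[2]])
print("top corner obs",atz(t10,un([(411,359)],5.6,190,180)[0],z-72),"pred",Pw((34,-80,-72)))
print("top nose", atz(t10,un([(204,323)],5.6,190,180)[0],200), "post",atz(t10,un([(137,118)],5.6,190,180)[0],226))
print("scene nose", atz(s10,un([(346,328)],4.4,160,240)[0],200),"post",atz(s10,un([(121,228)],4.4,160,240)[0],226))
print("scene legfoot pred", (proj(s10,[Pw((0,26,-70)),Pw((0,56,-65)),Pw((0,56,-72))])+.5-[160,240])*4.4-.5)
E
```

```text
top corner obs [552.888483   211.11105438 145.5       ] pred [553.02852028 214.13347943 145.5       ]
top nose [563.14666277 296.88116884 200.        ] post [650.73606384 323.44160606 226.        ]
scene nose [561.9024946  300.78516304 200.        ] post [649.80330048 325.18735029 226.        ]
scene legfoot pred [[486.79630517 503.41877659]
 [459.39722265 556.54875802]
 [459.94666576 567.52321223]]
```

>>> send_rows:
  plan: [0,0,5,0,0,0,8,0,0,0,8,0,0,0,8,0,0,0,8,0,0,0,8,0,0,0,8,0,0,0,8,0,0,0,8,0,0,0,6,0,0,0,5,0,0,0,0,0,0,0,0,0]

```text
time: 24.62
tool_pos: [522.2, 288.4, 194.4]
orientation: [-0.208, 1.561, 0.208]
force: [0.1, -0.8, -2.8]
grip_width: 0.155
```

```bash
python3 look.py 11
```

```text
t 24.62 pos [522.2 288.4 194.4] psi 0.265 down [-0. -0. -1.] F [ 0.1 -0.8 -2.8] g 0.155 q [ 0.78  0.34 -0.07 -0.   -1.16 -2.08]
```

View pics/s11.png

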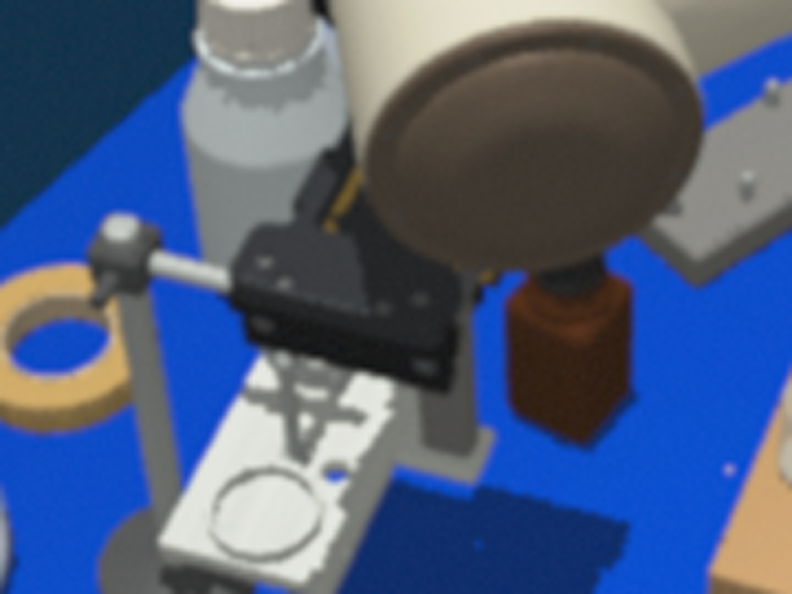

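View pics/t11.png

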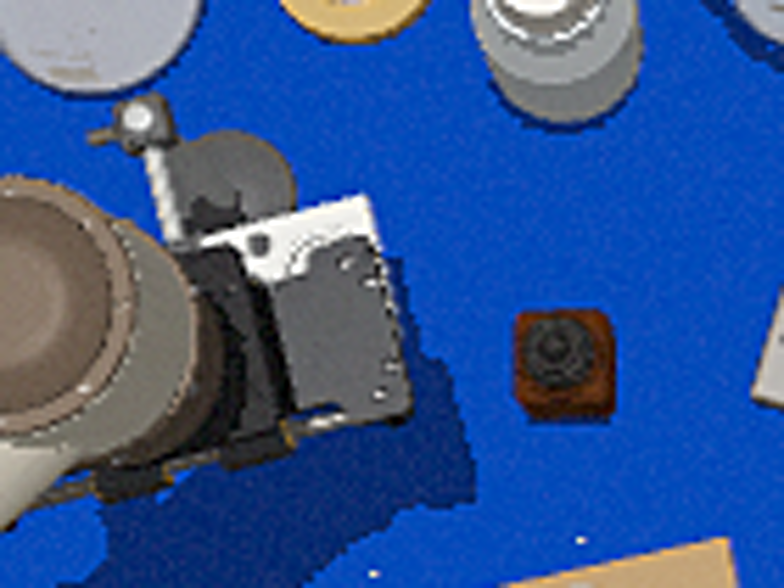

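>>> send_rows:
  plan: [5,0,0,0,5,0,0,0,3,0,0,0,2,0,0,0,2,0,0,0,2,0,0,0,2,0,0,0,2,0,0,0,0,0,0,0]

```text
time: 25.85
tool_pos: [521.9, 288.3, 170.9]
orientation: [-0.208, 1.562, 0.207]
force: [-1.4, -0.5, 0.2]
grip_width: 0.154
```

>>> send_rows:
  plan: [2,0,0,0,2,0,0,0,2,0,0,0,2,0,0,0,0,0,0,0]

```text
time: 26.48
tool_pos: [521.7, 288.1, 162.7]
orientation: [-0.208, 1.563, 0.207]
force: [-2.4, 0.8, -2.1]
grip_width: 0.156
```

>>> send_rows:
  plan: [2,0,0,0,2,0,0,0,2,0,0,0,2,0,0,0,0,0,0,0]

```text
time: 27.1
tool_pos: [522.4, 288.5, 155.2]
orientation: [-0.208, 1.561, 0.208]
force: [0.5, -0.8, -2.8]
grip_width: 0.155
```

```bash
python3 look.py 12
```

```text
t 27.10 pos [522.4 288.5 155.2] psi 0.265 down [-0. -0. -1.] F [ 0.5 -0.8 -2.8] g 0.155 q [ 0.78  0.37 -0.13  0.   -1.07 -2.08]
```

View pics/s12.png

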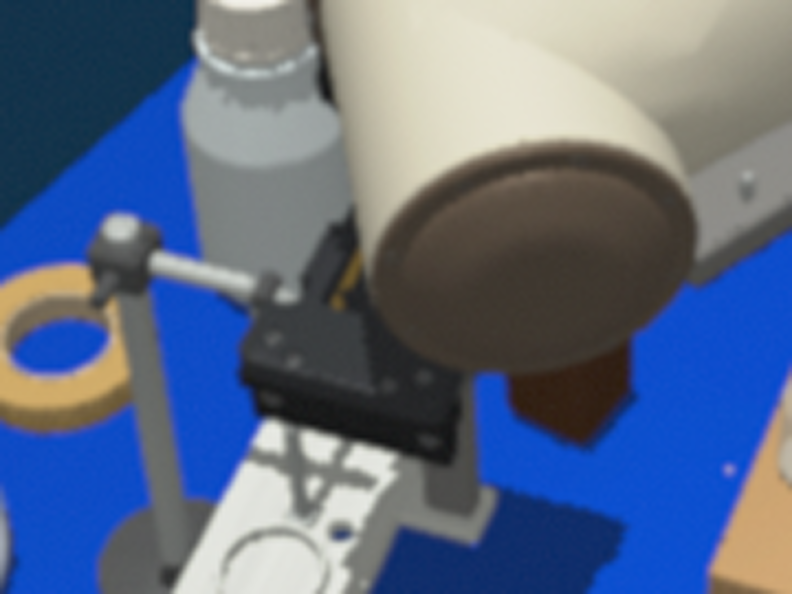

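>>> send_rows:
  plan: [2,0,0,0,2,0,0,0,1.5,0,0,0,1,0,0,0,0,0,0,0]

```text
time: 27.82
tool_pos: [522.4, 288.5, 148.9]
orientation: [-0.208, 1.561, 0.208]
force: [0.2, 0.0, -2.7]
grip_width: 0.152
```

>>> send_rows:
  plan: [0.5,0,0,0,0.5,0,0,0,0,0,0,0]

```text
time: 28.2
tool_pos: [522.7, 288.7, 148.3]
orientation: [-0.208, 1.56, 0.208]
force: [0.8, -0.4, -1.3]
grip_width: 0.153
```

>>> send_rows:
  plan: [0.5,0,0,0,0,0,0,0,0,0,0,0]

```text
time: 28.58
tool_pos: [522.7, 288.7, 147.8]
orientation: [-0.208, 1.56, 0.208]
force: [0.0, -0.1, 0.2]
grip_width: 0.154
```

>>> send_rows:
  plan: [0,0,0,0,0,0,0,0,0,0,0,0,0,0,0,0,0,0,0,0,0,0,0,0,0,0,0,0,0,0,0,0]
  grip: -0.1

```text
time: 29.58
tool_pos: [522.4, 288.5, 147.5]
orientation: [-0.208, 1.561, 0.208]
force: [-0.0, -0.2, 0.4]
grip_width: 0.549
```

```bash
python3 w.py w13
```

```text
t 29.57 pos [522.4 288.5 147.5] psi 0.265 down [-0. -0. -1.] F [-0.  -0.2  0.4] g 0.549 q [ 0.78  0.38 -0.14 -0.   -1.05 -2.08]
```

View pics/w13.png

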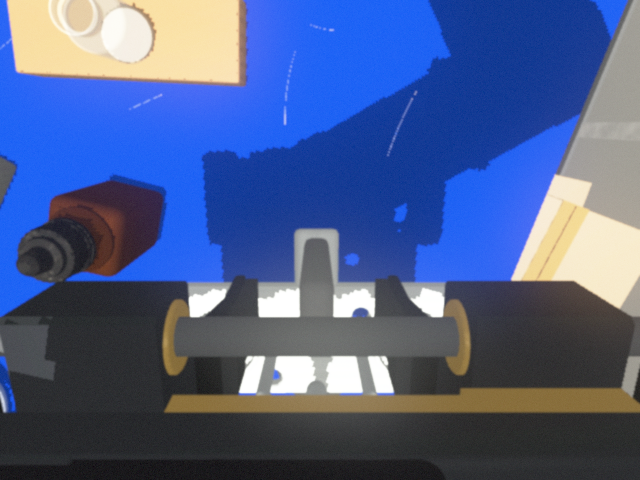

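>>> send_rows:
  plan: [-3,0,0,0,-5,0,0,0,-7,0,0,0,-10,0,0,0,-12,0,0,0,-14,0,0,0,-14,0,0,0,-14,0,0,0,-14,0,0,0,-14,0,0,0,-14,0,0,0,0,0,-20,0,0,0,-25,0,0,0,-25,0,0,0,-15,0,0,0,0,0]

```text
time: 31.62
tool_pos: [440.0, 266.3, 269.3]
orientation: [-0.208, 1.56, 0.209]
force: [0.3, 0.5, -0.2]
grip_width: 0.551
```

```bash
python3 look.py 14
```

```text
t 31.62 pos [440.  266.3 269.3] psi 0.266 down [ 0.001  0.001 -1.   ] F [ 0.3  0.5 -0.2] g 0.551 q [ 0.86  0.15 -0.14  0.   -1.28 -2.17]
```

View pics/s14.png

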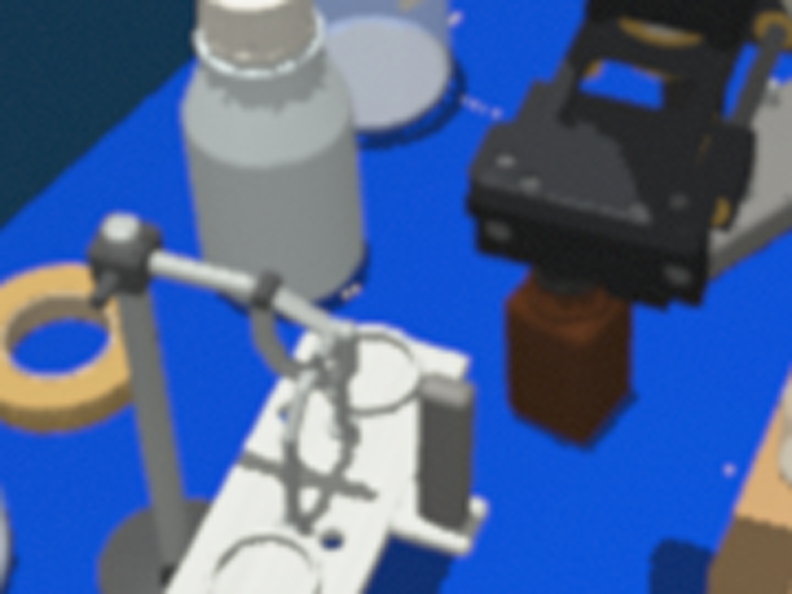

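View pics/t14.png

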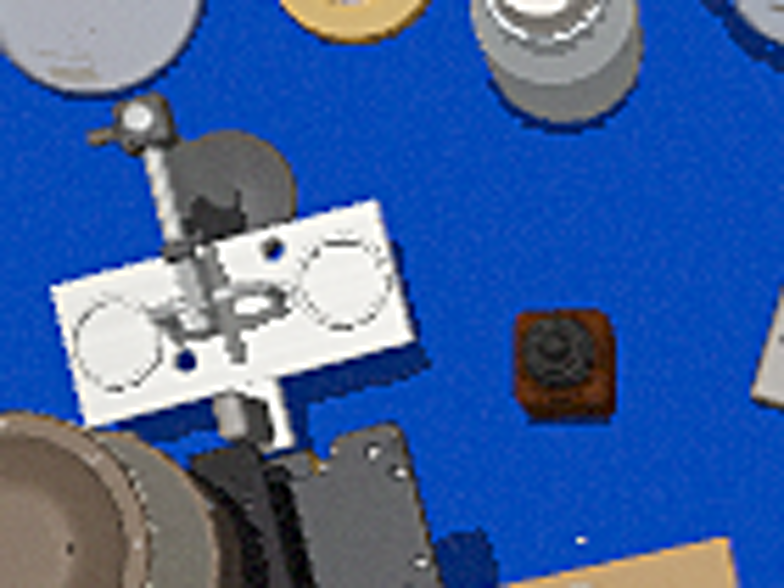

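>>> send_rows:
  plan: [0,0,0,0,0,0,0,0,0,0,0,0,0,0,0,0,0,0,0,0,0,0,0,0,0,0,0,0,0,0,0,0]

```text
time: 32.72
tool_pos: [440.3, 266.3, 268.5]
orientation: [-0.208, 1.561, 0.208]
force: [0.1, -1.4, -0.2]
grip_width: 0.55
```

```bash
python3 look.py 15; python3 - <<'E'
from h import *
import numpy as np
a=load("scene14.npz")["frame"].astype(int);b=load("scene15.npz")["frame"].astype(int);c=load("scene0.npz")["frame"]
print("diff",np.abs(a-b)[300:370,170:270].mean(), np.abs(a-b)[300:370,170:270].max())
f=load("scene15.npz")["frame"]
cv2.imwrite("pics/hk15.png",np.hstack([cv2.resize(x[290:350,205:255],None,fx=7,fy=7,interpolation=cv2.INTER_CUBIC) for x in (c,f)])[:,:,::-1])
# plate corners fit for tilt
s=load("scene15.npz");t=load("top15.npz")
un=lambda p,k,x0,y0:(np.array(p,float)+.5)/k-.5+[x0,y0]
for n,pt in (("far-right(34,-80)",(379,201)),("left(34,80)",(50,287)),("(-36,80)",(88,427)),("(-36,-80)",(412,341))):
    print(n,atz(t,un(pt,5.6,190,180),98))
crop(f,160,270,300,400,4.6,"pics/s15b.png")
E
```

```text
t 32.73 pos [440.3 266.3 268.5] psi 0.265 down [ 0.  0. -1.] F [ 0.1 -1.4 -0.2] g 0.550 q [ 0.86  0.15 -0.14 -0.   -1.28 -2.17]
diff 0.6908095238095238 11
far-right(34,-80) [634.50327773 233.30387195  98.        ]
left(34,80) [592.94255512 390.99916878  98.        ]
(-36,80) [525.50139946 370.84671075  98.        ]
(-36,-80) [566.68556001 216.47015415  98.        ]
```

View pics/hk15.png

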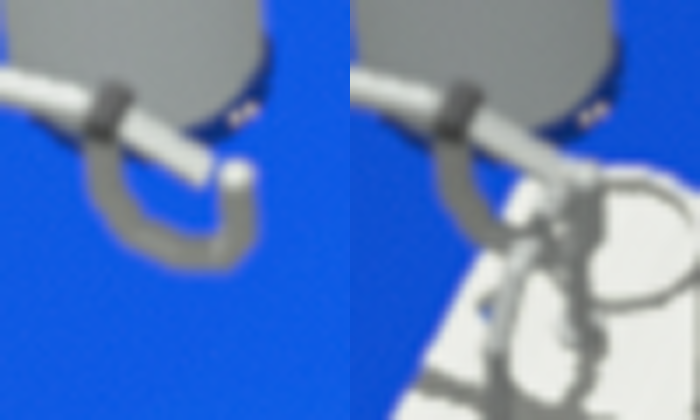

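View pics/s15b.png

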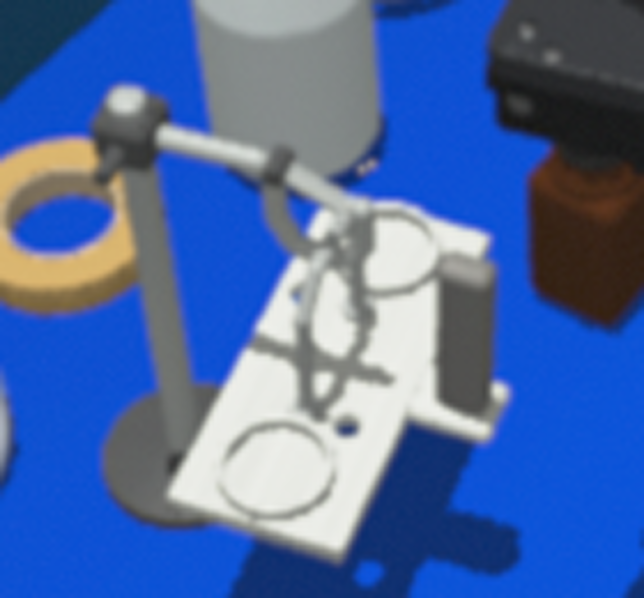

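```bash
python3 -c "
from workcell import r
print(r.hand_in())"
```

```text
the job is handed in; nothing more can be done
None
```

The job is done and handed in at about 33 s of the 72 s allowed. The hand-in gave no verdict, so the checks below are my own.

**Vial:** I set it upright on the cork block, with a brief 5 N touch on the way down, and released it. It was still standing there in the wrist picture after the carrier was hung.

**Carrier:** I lifted it level off its pins and led the nose of the hook through its bail. I then lowered the bar through the gate. The force rose at the gate and fell back to the carrier's weight, and the hook took that weight at about seat height.

**Last checks:**
- Two pictures 1 s apart show the carrier hanging still and close to level, with the gate where it was at the start, shut.
- The gripper is well clear and touching nothing.
- The amber bottle and the plastic bottle look unmoved. The dish was last in view before the lift; I did not look at it again.

**What disagreed or was not checked:** the camera position estimates differed by 1–3 mm, within the tolerances. The gate angle was judged only from the pictures and the force, and I did not calculate the carrier's tilt once it was hanging.

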